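# Screw the pattern press's hand nut down snug

## Task

Put the square wooden hand nut over the threaded stud of the small pattern press, the right way up, and gently screw it down clockwise, up to a turn or so, until you feel it begin to press on the sprung plate. Then give it roughly an eighth of a turn more so that the plate is held snug, without overtightening, and let go. Leave the other things on the table where they are.

Things in the scene. Friction and masses are not known exactly. Their poses are not given: they have to be found in the camera images.
- nut: Square hand nut of brown wood, 46 mm across flats, 40 mm high, about 0.11 kg, round hole right through (31 mm wide, the top 10 mm narrowed to 24 mm); loose, right way up on the table. Origin: centre of its underside; z up along the hole; x, y square to the flats. Inside, two opposite lugs (at +x and -x, 9 mm above the underside) reach in to 11.6 mm from the axis. The round wooden ring is not part of the job.
- nut_top (a point): Centre of the nut's upper face, 40 mm above its underside. The nut's two lugs run in the stud's two grooves, so it can be put on at any yaw and turned at once, level with the stud. It drops on freely and should not be pushed.
- press: The pattern press, fixed to the table: a brown wooden board 170 (x) x 150 (y) x 18 mm with an upright wooden stud at its centre and a pale plate around it. Origin: centre of the board's underside, on the stud's axis, at table height; z up. Only the stud stands higher than the washer on the plate.
- clamp: The sprung clamp on the press: a pale plate 64 x 124 mm (long along y) on two springs, carrying at its centre, around the stud, a steel washer 42 mm wide and 4 mm high. Origin: fixed, top of the board (18 mm up) on the stud's axis. The washer's top rests 20.5 to 27.5 mm above it, different every time and not reported: feel it. It starts to sink at 5 N, then 1 mm per 5 N.
- stud_top (a point): Centre of the top of the stud, 104 mm above the table. The stud is 10 mm wide at the top, widens over 12 mm to a smooth 22 mm pilot that guides the nut's narrow upper hole, and measures 29 mm over the thread.
- thread_start (a point): On the axis where the thread begins, 42 mm below its top. Coarse two-start right-hand thread: clockwise from above drives the nut down 20 mm per turn; 1.6 mm axial play (a twelfth of a turn from touching the washer to clamping it). Put on, the nut rests with its underside 5 to 15 mm below this point (by yaw) and needs 0.2 to 1 turn to bear on the washer. Until then it turns freely; then the moment rises, some 0.015 N m per N. It stays as left.

How it is judged:
On the way, in this order (a step that is already met when the one before it is completed fails the run):
1. the nut stands level over the stud, with the stud inside it (horizontal distance between nut and stud_top below 0.004 m and z of nut in the frame of stud_top below -0.04 m and angle between nut's own z axis and vertical below 0.15 rad), for 0.2 s.
2. the nut has been screwed down far enough to bear on the plate (contact force between nut and clamp above 7 N), for 0.2 s.
At the end, for the whole second after the job is handed in: the nut, let go and at rest, stands level on the stud (within 4 mm of its axis, 0.1 rad) and clamps the plate with 7 to 23 N (horizontal distance between nut and stud_top below 0.004 m and angle between nut's own z axis and vertical below 0.1 rad and contact force between nut and clamp between 7 and 23 N and linear speed of nut below 0.01 m/s); the robot touches nothing.
It fails at once if the plate overtightened or pushed down with more than 27 N (contact force between nut and clamp above 27 N).
It fails at once if the stud struck or levered by the fingers with more than 30 N (contact force between the fingers and press above 30 N).
It fails at once if a bystander moved (distance of any of ring, spool, jar, scissors, ruler, print_block, awl, weight from where it was at the start of the episode above 0.03 m).
It also fails if it takes over 67 s, if anything falls off the work surface, if the arm or the gripper's body presses on something with over 40 N, if the wrist force passes 120 N, or if a joint passes its speed limit or range.

## Robot

A 6-joint arm with a two-finger parallel gripper is mounted at the origin on the work surface. World frame = base frame: x ahead of the robot, y to its left, z up, the work surface at z = 0. Lengths are in m, angles in rad, forces in N, time in s.
With the tool pointing down it reaches from about 0.375 to 0.9 m from the base axis. Payload 3.1 kg.
Tool frame: the origin (TCP) lies where the fingers leave the gripper's body, on its centre line; the fingertips stand manip.tip_reach ahead of it and the grasp point (between the pads) lies 54 mm ahead of it (manip.tip_reach is the distance from the TCP to the fingertips, in m); z points along the fingers, y is the direction in which the jaws open and shut (so a half turn about z gives the same grasp; the last joint's range is limited). The gripper opens to 85 mm and grips with 20 to 120 N. Pads are 22 mm wide; open, the fingers measure 114 mm over their backs; the gripper's body (76 mm by 85 mm) begins 54 mm behind the grasp point. The pads swing forward as they close: fully open they stand 13 mm farther back than shut.
Start: joints at [-1.359, 0.527, 1.433, -0, 1.181, -0.178], TCP at [0.238, -0.578, 0.304] pointing down, gripper open.
Joint ranges: [-3.08, 3.08], [-0.75, 2.2], [0.22, 2.44], [-1.43, 4.57], [0, 2.65], [-2.85, 2.85]. Speed limits (rad/s): [2.79, 2.79, 3.14, 3.14, 3.14, 3.14].

## Interface

Orientations are given as a unit quaternion [x, y, z, w].
In Python, from station import manip, cams, order gives the robot as it stands. The module is installed in compiled form; this text tells all that it offers.
- The arm moves only by the tool drive_tool, never from a script. Its arguments are lists of equal length, an entry for each row: "linear": the shift along the tool's x, y, z in mm, a list of three; "rot": the turn, a rotation vector about the tool's x, y, z in degrees, a list of three; "hand": the finger opening in mm, from 0 to 85.4. A call has 1 to 20 rows; each row shifts and turns the pose as measured when the row begins, along the tool's axes as they then stand; what a row does not reach is not made up. A row lasts 1/12 s, in which the tool goes at most 41.7 mm and 7.16 degrees, less where a joint would pass 70% of its speed; a pose out of reach is approached as far as the arm can. A call with a gripper value outside its range is refused whole. The fingers move at their own pace and stop on an object; "force" is the grip in N (left out, the last holds). Time passes only in rows, so rows that do not move let the fingers close. It gives the time, the measured TCP pose, the force and the opening at its end, in the units of the state.
- manip.sense(): the state, without advancing time (a new reading comes with each control period).
- cams.snapshot(name): name is "scene" or "top"; returns the picture (480x640x3 uint8, red, green, blue); there is no depth.
- cams.camera_model(name): a dict with "vfov" (degrees; the focal length in pixels is half the picture's height over the tangent of half this angle, whatever the lens; pixels are square), "cx", "cy" (the principal point, pixels), "k1" (the pictures are not rectified: a ray, as slopes to the right and down, at radius r is drawn at 1 + k1 r^2 times it, then the intrinsics apply), "rvec" (rotation vector, rad) and "tvec" (3), from world to camera coordinates, as OpenCV has them. Camera axes: x right, y down, z forward; pixel columns grow to the right and rows downward; lengths in m; the calibration is good to about 2 mm. A picture is of the moment at which its call begins. camera_model takes no time and is no camera call.
- order.sign_off(): hands the job in, once; it reports no verdict.
Trained networks look in the newest picture that a camera, given by its name, has taken for a name from the list of things; names that differ only in an ending like _2 or _b are one class to them, and where a whole thing is asked for, a point or a joint stands for the part that bears it (a point fixed in the world has none). Each returns a list of dicts, best first, with "score" (0 to 1); they miss things now and then, are a little off and sometimes report something else, mostly with a low value. They report only what shows in the picture. A call takes as long as a camera call.
- cams.regions_of(label, camera): "pixels" (480x640 bool, what is visible of it) and "rect" ([left, top, right, bottom] in pixels, round what is visible of it).
- cams.spot_point(label, camera): "at" ([column, row] in pixels: a listed point, or the origin of a listed thing).
The state is a dict: "t": time; "q": joint angles; "qd": joint speeds; "tau": joint torques, N m; "tcp_pos": TCP position; "tool_rot": TCP orientation; "force": force on the tool from outside, world axes, zero at the start; "ft_torque": the same for the moment, N m; "finger_gap": opening from 0.0 (shut) to 1.0 (fully open).
Only numpy, scipy, OpenCV 4.12 (cv2) and the standard library are available. Lean on these libraries where they do the work, as an engineer would, in place of code of your own. Each camera call takes 0.05 s, during which the arm holds its last target. There are 200 camera calls.

## Working session

There is one attempt and no reset: what is moved stays moved. The work goes in short steps, Python scripts to look and compute and a tool call to move; the robot and the scene stay as the last step left them, time stands still between calls to the robot, and variables do not carry over. Pictures are saved under pics/ and viewed, about 8 in all and at most 12, crops included, and the job is handed in when it is done.

Besides the shell and the picture viewer there is one more tool, called after ">>>" as name(argument=value, ...) on one line, values as JSON. drive_tool: Moves the arm, as the interface text tells. Its arguments: {"type":"object","properties":{"linear":{"type":"array","items":{"type":"array","items":{"type":"number"}}},"rot":{"type":"array","items":{"type":"array","items":{"type":"number"}}},"hand":{"type":"array","items":{"type":"number"}},"force":{"type":"number"}},"required":["linear","rot","hand"]}

```bash
mkdir -p pics; cat > h.py <<'E'
import numpy as np, cv2
from station import manip, cams, order
from scipy.spatial.transform import Rotation as R
def model(c):
    m=cams.camera_model(c); f=240/np.tan(np.radians(m["vfov"])/2)
    K=np.array([[f,0,m["cx"]],[0,f,m["cy"]],[0,0,1.]]); D=np.array([m["k1"],0,0,0.])
    return K,D,np.array(m["rvec"],float),np.array(m["tvec"],float)
def ray(c,p):
    K,D,r,t=model(c)
    s=cv2.undistortPoints(np.array([[p]],float),K,D)[0,0]
    Rm=cv2.Rodrigues(r)[0]; return -Rm.T@t, Rm.T@np.array([s[0],s[1],1])
def at_z(c,p,z):
    o,d=ray(c,p); return o+d*(z-o[2])/d[2]
def proj(c,P):
    K,D,r,t=model(c); return cv2.projectPoints(np.atleast_2d(np.array(P,float)),r,t,K,D)[0][:,0]
def tri(p1,p2):
    A=[];b=[]
    for c,p in (("scene",p1),("top",p2)):
        o,d=ray(c,p); d=d/np.linalg.norm(d); M=np.eye(3)-np.outer(d,d); A.append(M); b.append(M@o)
    return np.linalg.lstsq(np.vstack(A),np.hstack(b),rcond=None)[0]
def save(c,n,im=None):
    im=cams.snapshot(c) if im is None else im
    cv2.imwrite(f"pics/{n}.png",im[:,:,::-1]); return im
E
python3 - <<'E'
from h import *
a=save("scene","s0"); b=save("top","t0")
s=manip.sense(); print(s["t"],s["tcp_pos"],s["tool_rot"],s["force"],manip.tip_reach)
for l,z in (("nut",0),("nut_top",.04),("stud_top",.104),("press",0)):
    ps={}
    for c in ("scene","top"):
        for d in cams.spot_point(l,c)[:2]:
            print(l,c,np.round(d["at"],1),round(d["score"],2),np.round(at_z(c,d["at"],z),4)); ps.setdefault(c,d["at"])
    if len(ps)==2: print("  tri",np.round(tri(ps["scene"],ps["top"]),4))
d=cams.regions_of("nut","top")
for x in d[:2]: print(x["rect"],x["score"],cv2.minAreaRect(np.argwhere(x["pixels"])[:,::-1].astype(np.float32)))
E
```

```text
0.1 [ 0.23799871 -0.57736774  0.30301526] [ 9.80972773e-01  1.94142777e-01  1.16131946e-06 -9.99932005e-04] [-0.09342589 -0.29703826 -0.20506332] 0.0726
nut scene [395.1 204.8] 0.75 [ 0.5721  0.2525 -0.    ]
nut top [219.5 233.5] 0.61 [0.5744 0.2599 0.    ]
  tri [ 0.5727  0.2583 -0.0042]
nut_top scene [396.4 190.4] 0.71 [0.5705 0.2495 0.04  ]
nut_top top [219.6 226.6] 0.74 [0.5811 0.251  0.04  ]
  tri [0.5764 0.2457 0.05  ]
stud_top scene [226.  378.9] 0.73 [ 0.5994 -0.1457  0.104 ]
stud_top top [443.3 210.1] 0.76 [ 0.5985 -0.1506  0.104 ]
stud_top top [220.6 229.7] 0.66 [0.5644 0.2346 0.104 ]
  tri [ 0.5991 -0.1478  0.1071]
press scene [233.8 403. ] 0.97 [ 0.5941 -0.1505  0.    ]
press scene [233.4 396.9] 0.31 [ 0.5881 -0.1452  0.    ]
press top [425.9 224.1] 0.74 [ 0.5927 -0.1445  0.    ]
  tri [ 0.593  -0.1481 -0.0079]
[205.2, 215.1, 241.4, 247.5] 0.64 ((220.8823699951172, 232.0294189453125), (28.134132385253906, 27.406524658203125), 75.96376037597656)
```

View pics/s0.png

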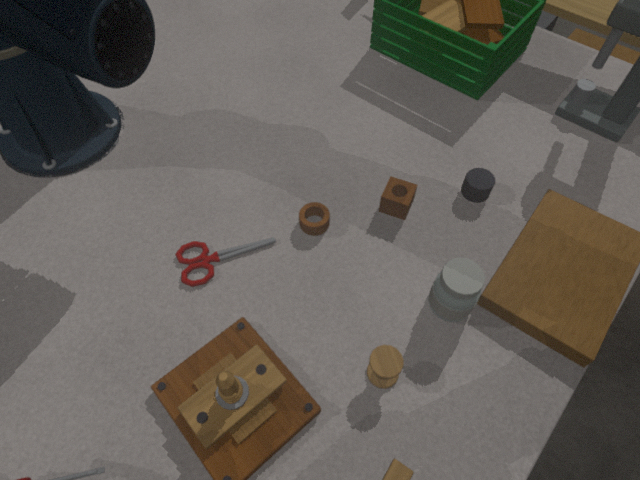

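View pics/t0.png

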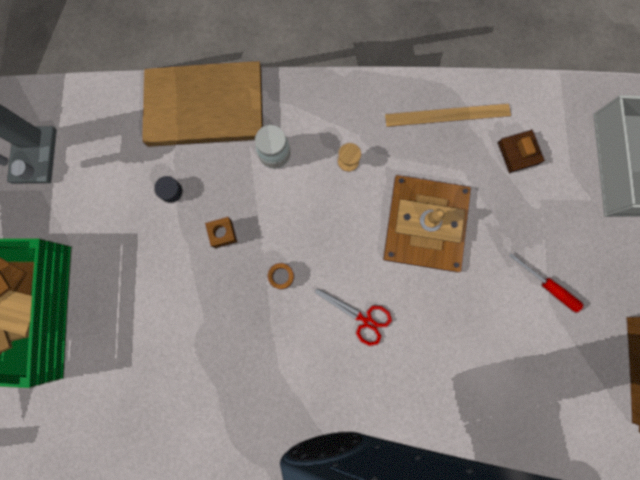

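The ring is at scene (314,218) and the square nut at scene (398,197), top (221,232). The press stud is at scene (227,380), top (437,215), and the area around the nut is clear. Next I'll fit the nut's pose using its silhouettes.

```bash
python3 - <<'E'
from h import *
from scipy.optimize import minimize
ms={}
for c in ("scene","top"):
    im=cams.snapshot(c); d=cams.regions_of("nut",c)
    for x in d[:3]: print(c,x["rect"],round(x["score"],2))
    ms[c]=(d[0]["pixels"],im)
def sil(c,p):
    a=R.from_euler('z',p[2]).as_matrix(); h=.023
    P=[a@[sx*h,sy*h,z]+[p[0],p[1],0] for sx in(-1,1) for sy in(-1,1) for z in(0,.04)]
    return cv2.convexHull(proj(c,P).astype(np.float32))
def cost(p,cs=("scene","top")):
    t=0
    for c in cs:
        m=np.zeros((480,640),np.uint8); cv2.fillConvexPoly(m,np.round(sil(c,p)*16).astype(np.int32),255,cv2.LINE_AA,4)
        t+=np.abs(m/255.-ms[c][0]).sum()
    return t
for cs in (("scene","top"),("scene",),("top",)):
    r=min((minimize(cost,[.575,.253,a],(cs,),method="Nelder-Mead",options=dict(initial_simplex=[[.575,.253,a],[.581,.253,a],[.575,.259,a],[.575,.253,a+.3]])) for a in np.arange(0,1.57,.2)),key=lambda r:r.fun)
    print(cs,r.x[:2].round(4),np.degrees(r.x[2]),r.fun)
    if len(cs)==2: best=r.x
tiles=[]
for c in ms:
    im=ms[c][1].copy(); x,y=map(int,sil(c,best)[:,0].mean(0))
    t=cv2.resize(im[y-30:y+30,x-30:x+30],(390,390),interpolation=cv2.INTER_CUBIC)
    cv2.polylines(t,[((sil(c,best)-[x-30,y-30]+.5)*6.5).astype(np.int32)],True,(0,255,0),1); tiles.append(t)
save(0,"fit",np.hstack(tiles))
# stud axis: silhouettes of points
for z in (.104,.018): print(z,proj("scene",[.599,-.148,z]),proj("top",[.599,-.148,z]))
s=cams.regions_of("clamp","top"); 
for x in s[:2]: print(x["rect"],x["score"])
E
```

```text
scene [379.2, 176.0, 419.0, 220.5] 0.68
top [206.6, 213.6, 239.7, 247.3] 0.81
('scene', 'top') [0.5738 0.2522] 14.997138790566085 190.57647058823528
('scene',) [0.5739 0.2525] 104.9342811805573 56.61176470588235
('top',) [0.5735 0.2514] 15.710137347323508 128.16862745098038
0.104 [[224.28110264 380.28394109]] [[441.7848107 209.8054156]]
0.018 [[235.69995844 400.30118892]] [[429.79447172 219.18817564]]
[394.1, 192.2, 463.6, 250.7] 0.58
```

View pics/fit.png

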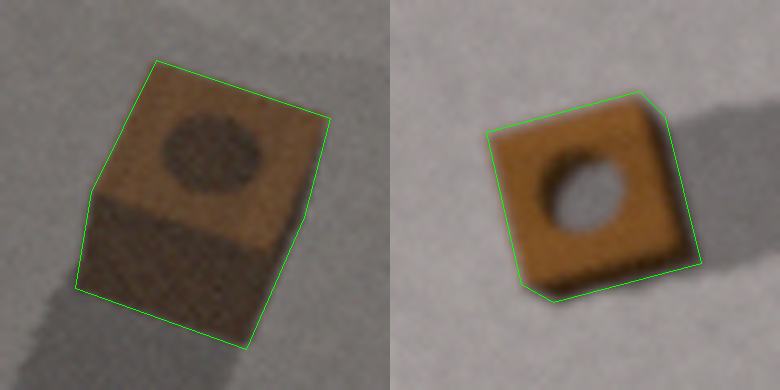

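The fit matches in both views: nut at (0.574, 0.252), yaw 15°. I'll move over it now.

>>> drive_tool(linear=[[28.4,-29,0],[28.4,-29,0],[28.4,-29,0],[28.4,-29,0],[28.4,-29,0],[28.4,-29,0],[28.4,-29,0],[28.4,-29,0],[28.4,-29,0],[28.4,-29,0],[28.4,-29,0],[28.4,-29,0],[28.4,-29,0],[28.4,-29,0],[28.4,-29,0],[28.4,-29,0],[28.4,-29,0],[28.4,-29,0],[28.4,-29,0],[28.4,-29,0]], rot=[[0,0,0],[0,0,0],[0,0,0],[0,0,0],[0,0,0],[0,0,0],[0,0,0],[0,0,0],[0,0,0],[0,0,0],[0,0,0],[0,0,0],[0,0,0],[0,0,0],[0,0,0],[0,0,0],[0,0,0],[0,0,0],[0,0,0],[0,0,0]], hand=[85,85,85,85,85,85,85,85,85,85,85,85,85,85,85,85,85,85,85,85], force=40)

```text
t: 2.47
tcp_pos: [0.5528, 0.1842, 0.3002]
tool_rot: [0.982, 0.186, 0.005, 0.01]
force: [1.3, -1.5, -0.6]
finger_gap: 0.995
```

>>> drive_tool(linear=[[0,0,0],[0,0,0],[0,0,0],[0,0,0],[0,0,0],[0,0,0],[0,0,0],[0,0,0],[0,0,0],[0,0,0],[0,0,0],[0,0,0],[0,0,0],[0,0,0],[0,0,0],[0,0,0],[0,0,0],[0,0,0],[0,0,0],[0,0,0]], rot=[[0,0,-7.1],[0,0,-7.1],[0,0,-7.1],[0,0,-7.1],[0,0,-7.1],[0,0,-7.1],[0,0,-7.1],[0,0,-7.1],[0,0,-7.1],[0,0,-7.1],[0,0,-7.1],[0,0,-7.1],[0,0,-7.1],[0,0,-7.1],[0,0,-7.1],[0,0,-7.1],[0,0,-7.1],[0,0,-7.1],[0,0,-7.1],[0,0,-7.1]], hand=[85,85,85,85,85,85,85,85,85,85,85,85,85,85,85,85,85,85,85,85])

```text
t: 4.13
tcp_pos: [0.5563, 0.1969, 0.3011]
tool_rot: [0.131, 0.991, -0.005, 0.012]
force: [-0.2, 0.9, -0.1]
finger_gap: 0.997
```

```bash
cat >> h.py <<'E'
def plan(xyz,yaw):
    s=manip.sense(); r=R.from_quat(s["tool_rot"]); p=np.array(s["tcp_pos"])
    T=R.from_euler('z',yaw,degrees=True)*R.from_euler('x',180,degrees=True)
    print("t",round(s["t"],2),"tcp",(p*1000).round(1),"yaw",np.degrees(np.arctan2(*r.as_matrix()[1::-1,0])).round(1),"q6",np.degrees(s["q"][5]).round(1),"gap",round(s["finger_gap"],3))
    print("F",np.round(s["force"],2),"M",np.round(s["ft_torque"],3))
    print("rot tool",(r.inv()*T).as_rotvec(degrees=True).round(2),"lin now",(r.inv().apply(np.array(xyz)-p)*1000).round(1),"lin after rot",(T.inv().apply(np.array(xyz)-p)*1000).round(1))
E
python3 -c "
from h import *
plan([.5738,.2522,.3],195)"
```

```text
t 4.13 tcp [556.3 196.9 301.1] yaw 165.0 q6 -65.5 gap 0.997
F [-0.24  0.94 -0.14] M [ 0.054 -0.008  0.015]
rot tool [ -0.75   1.26 -30.01] lin now [-2.5 58.   0.8] lin after rot [-31.2  48.9   1.1]
```

>>> drive_tool(linear=[[0,0,0],[0,0,0],[0,0,0],[0,0,0],[0,0,0],[0,0,0],[-15,24,0],[-15,24,0],[0,0,0],[0,0,30],[0,0,30],[0,0,30],[0,0,30],[0,0,0],[0,0,0]], rot=[[0,0,-6],[0,0,-6],[0,0,-6],[0,0,-6],[0,0,-5],[0,0,0],[0,0,0],[0,0,0],[0,0,0],[0,0,0],[0,0,0],[0,0,0],[0,0,0],[0,0,0],[0,0,0]], hand=[85,85,85,85,85,85,85,85,85,85,85,85,85,85,85])

```text
t: 5.38
tcp_pos: [0.5791, 0.2512, 0.1812]
tool_rot: [-0.127, 0.992, -0.008, 0.015]
force: [1.2, 0.2, 0.4]
finger_gap: 0.996
```

```bash
python3 -c "
from h import *
plan([.5738,.2522,.08],195)"
```

```text
t 5.38 tcp [579.1 251.2 181.2] yaw -165.4 q6 -90.0 gap 0.996
F [1.18 0.16 0.44] M [ 0.004  0.002 -0.04 ]
rot tool [-1.13  1.61 -0.41] lin now [  7.7   4.3 101. ] lin after rot [  4.8   2.3 101.2]
```

>>> drive_tool(linear=[[0,0,0],[4.8,2.3,0],[0,0,0]], rot=[[-1.1,1.6,-0.4],[0,0,0],[0,0,0]], hand=[85,85,85])

```text
t: 5.63
tcp_pos: [0.5741, 0.2518, 0.1844]
tool_rot: [-0.129, 0.992, -0.0, 0.001]
force: [-0.1, 1.0, -0.1]
finger_gap: 0.993
```

```bash
python3 -c "
from h import *
plan([.5738,.2522,.08],195)"
```

```text
t 5.63 tcp [574.1 251.8 184.4] yaw -165.2 q6 -91.3 gap 0.993
F [-0.09  0.98 -0.06] M [0.01  0.065 0.047]
rot tool [-0.02  0.1  -0.18] lin now [  0.4   0.5 104.4] lin after rot [  0.2   0.4 104.4]
```

>>> drive_tool(linear=[[0,0,25],[0,0,25],[0,0,25],[0,0,15],[0,0,8],[0,0,4],[0,0,0]], rot=[[0,0,0],[0,0,0],[0,0,0],[0,0,0],[0,0,0],[0,0,0],[0,0,0]], hand=[85,85,85,85,85,85,85])

```text
t: 6.22
tcp_pos: [0.582, 0.2542, 0.0932]
tool_rot: [-0.128, 0.992, 0.0, 0.016]
force: [-0.6, 0.1, 0.2]
finger_gap: 0.995
```

```bash
python3 -c "
from h import *
plan([.5738,.2522,.08],195); print(manip.sense()['q'])"
```

```text
t 6.22 tcp [582.  254.2  93.2] yaw -165.3 q6 -91.0 gap 0.995
F [-0.64  0.1   0.2 ] M [-0.005  0.041 -0.004]
rot tool [-0.19  1.77 -0.3 ] lin now [ 8.8  0.2 13. ] lin after rot [ 8.4  0.2 13.2]
[ 0.23706404  0.81427597  1.557081   -0.00395747  0.73919735 -1.58741154]
```

>>> drive_tool(linear=[[0,0,0],[8,0,5],[0,0,4],[0,0,3],[0,0,0]], rot=[[-0.2,1.8,-0.3],[0,0,0],[0,0,0],[0,0,0],[0,0,0]], hand=[85,85,85,85,85])

```text
t: 6.63
tcp_pos: [0.5755, 0.2528, 0.0857]
tool_rot: [-0.131, 0.991, 0.0, 0.004]
force: [-1.3, 0.3, 0.4]
finger_gap: 0.995
```

```bash
python3 -c "
from h import *
plan([.5738,.2522,.08],195)"
```

```text
t 6.63 tcp [575.5 252.8  85.7] yaw -165.0 q6 -91.4 gap 0.995
F [-1.27  0.34  0.41] M [-0.006 -0.015 -0.074]
rot tool [-0.03  0.51 -0.  ] lin now [ 1.9 -0.1  5.7] lin after rot [ 1.8 -0.1  5.7]
```

>>> drive_tool(linear=[[0,0,0],[1.8,0,3],[0,0,2.5],[0,0,0],[0,0,0],[0,0,0],[0,0,0],[0,0,0],[0,0,0],[0,0,0],[0,0,0],[0,0,0]], rot=[[0,0.5,0],[0,0,0],[0,0,0],[0,0,0],[0,0,0],[0,0,0],[0,0,0],[0,0,0],[0,0,0],[0,0,0],[0,0,0],[0,0,0]], hand=[85,85,85,30,30,30,30,30,30,30,30,30], force=40)

```text
t: 7.63
tcp_pos: [0.5739, 0.2524, 0.0802]
tool_rot: [-0.13, 0.991, -0.0, 0.001]
force: [0.4, 0.0, -0.3]
finger_gap: 0.536
```

```bash
python3 -c "
from h import *
plan([.5738,.2522,.08],195)"
```

```text
t 7.63 tcp [573.9 252.4  80.2] yaw -165.0 q6 -91.4 gap 0.536
F [ 0.44  0.04 -0.35] M [ 0.014 -0.003 -0.018]
rot tool [-0.04  0.06 -0.01] lin now [ 0.1 -0.1  0.2] lin after rot [ 0.1 -0.1  0.2]
```

>>> drive_tool(linear=[[0,0,-10],[0,0,-25],[0,0,-30],[0,0,-30],[0,0,-30],[0,0,-30],[0,0,0],[6.6,-32,0],[6.6,-32,0],[6.6,-32,0],[6.6,-32,0],[6.6,-32,0],[6.6,-32,0],[6.6,-32,0],[6.6,-32,0],[6.6,-32,0],[6.6,-32,0],[6.6,-32,0],[0,0,0],[0,0,0]], rot=[[0,0,0],[0,0,0],[0,0,0],[0,0,0],[0,0,0],[0,0,0],[0,0,0],[0,0,0],[0,0,0],[0,0,0],[0,0,0],[0,0,0],[0,0,0],[0,0,0],[0,0,0],[0,0,0],[0,0,0],[0,0,0],[0,0,0],[0,0,0]], hand=[30,30,30,30,30,30,30,30,30,30,30,30,30,30,30,30,30,30,30,30])

```text
t: 9.3
tcp_pos: [0.592, -0.1204, 0.2468]
tool_rot: [-0.133, 0.991, -0.0, 0.0]
force: [-0.6, 0.2, -2.3]
finger_gap: 0.535
```

```bash
python3 - <<'E'
from h import *
plan([.599,-.148,.23],221)
for i in range(1):
    save("scene","s1"); save("top","t1")
    for l in ("stud_top","nut","nut_top"):
        for c in ("scene","top"):
            for d in cams.spot_point(l,c)[:2]: print(l,c,np.round(d["at"],1),round(d["score"],2))
    print(tuple(x["rect"] for x in cams.regions_of("nut","scene")))
E
```

```text
t 9.3 tcp [ 592.  -120.4  246.8] yaw -164.7 q6 -127.4 gap 0.535
F [-0.59  0.2  -2.28] M [ 0.061  0.007 -0.014]
rot tool [ -0.03   0.05 -25.69] lin now [  0.5 -28.5  16.8] lin after rot [ 12.8 -25.5  16.8]
stud_top scene [224.3 376.2] 0.77
nut scene [229.5 338.5] 0.77
nut top [434.5 204.3] 0.4
nut_top scene [223.2 322.1] 0.6
nut_top scene [224.3 379.4] 0.32
([218.7, 304.0, 256.7, 365.6],)
```

```bash
cat > ov.py <<'E'
from h import *
import sys
X,Y=float(sys.argv[1]),float(sys.argv[2]); yaw=float(sys.argv[3]); n=sys.argv[4]
tiles=[]
for c,f in (("scene","s0"),("top","t0")):
    im=cv2.imread(f"pics/{f}.png")[:,:,::-1]
    x,y=map(int,proj(c,[X,Y,.04])[0]); w=int(sys.argv[5]); k=390/(2*w)
    x0=min(max(x-w,0),640-2*w); y0=min(max(y-w,0),480-2*w)
    t=cv2.resize(im[y0:y0+2*w,x0:x0+2*w],(390,390),interpolation=cv2.INTER_CUBIC).copy()
    def draw(P,col): cv2.polylines(t,[np.round((proj(c,P)-[x0,y0]+.5)*k*8).astype(np.int32)],True,col,1,cv2.LINE_AA,3)
    a=np.linspace(0,6.283,40)
    for r,z in ((.005,.104),(.011,.092),(.011,.062),):
        draw(np.c_[X+r*np.cos(a),Y+r*np.sin(a),a*0+z],(0,255,0))
    Rz=R.from_euler('z',yaw,degrees=True)
    draw(Rz.apply([[sx*.085,sy*.075,.018] for sx,sy in((1,1),(1,-1),(-1,-1),(-1,1))])+[X,Y,0],(255,0,255))
    tiles.append(t)
save(0,n,np.hstack(tiles))
E
python3 ov.py .599 -.148 -5 ov1 60
```

```text
(no output)
```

View pics/ov1.png

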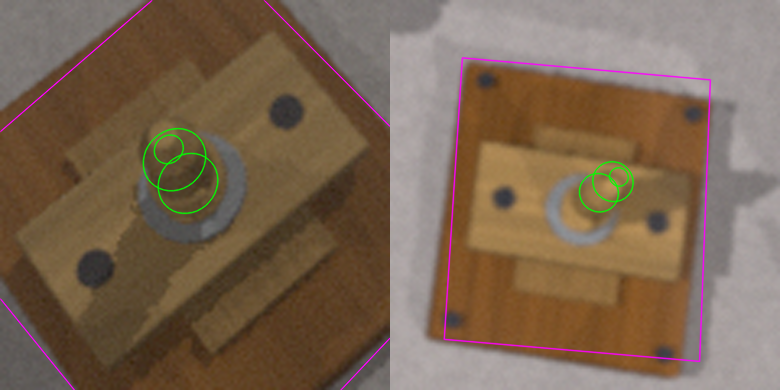

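The overlay is a few pixels off. I'll refit using the board corners (top crop: 463,66; 712,99; 680,377; 428,341) and the stud tip in the scene crop (163,130).

```bash
python3 - <<'E'
from h import *
def off(c,w=60):
    x,y=map(int,proj(c,[.599,-.148,.04])[0]); return np.array([min(max(x-w,0),640-2*w),min(max(y-w,0),480-2*w)])
o=off("top")
C=np.array([at_z("top",o+(np.array(u)-[390,0])/3.25-.5,.018) for u in((463,66),(712,99),(680,377),(428,341))])
print(C.round(4),C.mean(0).round(4),[np.linalg.norm(C[i]-C[i-1]).round(4) for i in range(4)])
print(np.degrees(np.arctan2(*(C[0]-C[3])[1::-1])), np.degrees(np.arctan2(*(C[1]-C[2])[1::-1])))
print("stud top from scene tip",at_z("scene",off("scene")+np.array([163,130])/3.25-.5,.104), "top tip",at_z("top",o+np.array([615-390,186])/3.25-.5,.104))
E
python3 ov.py .5935 -.1445 -7 ov2 35
```

```text
[[ 0.6849 -0.0813  0.018 ]
 [ 0.665  -0.2307  0.018 ]
 [ 0.4984 -0.2036  0.018 ]
 [ 0.5197 -0.0567  0.018 ]] [ 0.592  -0.1431  0.018 ] [np.float64(0.167), np.float64(0.1508), np.float64(0.1688), np.float64(0.1484)]
-8.461568851342847 -9.256806084120258
stud top from scene tip [ 0.59280886 -0.14453881  0.104     ] top tip [ 0.59383276 -0.14594453  0.104     ]
```

View pics/ov2.png

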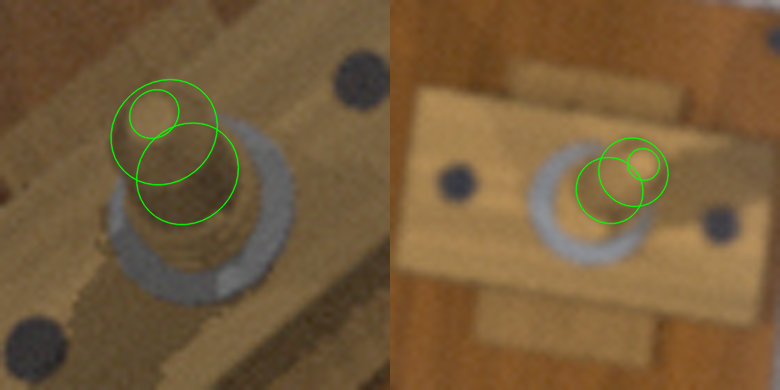

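The overlay now lies on the stud in both views: axis at (0.593, -0.1445).

>>> drive_tool(linear=[[0,0,0],[0,0,0],[0,0,0],[0,0,0],[0,0,0],[0,0,0],[7.5,-9.5,10],[7.5,-9.5,10],[0,0,10],[0,0,10],[0,0,0],[0,0,0]], rot=[[0,0,-6],[0,0,-6],[0,0,-6],[0,0,-5],[0,0,0],[0,0,0],[0,0,0],[0,0,0],[0,0,0],[0,0,0],[0,0,0],[0,0,0]], hand=[30,30,30,30,30,30,30,30,30,30,30,30])

```text
t: 10.75
tcp_pos: [0.5932, -0.1413, 0.2018]
tool_rot: [-0.338, 0.941, -0.0, 0.0]
force: [-0.4, -0.9, -1.0]
finger_gap: 0.53
```

```bash
python3 -c "
from h import *
plan([.593,-.1445,.195],221)"
```

```text
t 10.75 tcp [ 593.2 -141.3  201.8] yaw -140.5 q6 -153.4 gap 0.53
F [-0.43 -0.87 -0.98] M [ 0.002 -0.027 -0.027]
rot tool [-0.01 -0.   -1.51] lin now [ 2.1 -2.3  6.8] lin after rot [ 2.2 -2.3  6.8]
```

>>> drive_tool(linear=[[2.1,-2.3,5],[0,0,5],[0,0,6],[0,0,6],[0,0,6],[0,0,6],[0,0,3],[0,0,0],[0,0,0]], rot=[[0,0,0],[0,0,0],[0,0,0],[0,0,0],[0,0,0],[0,0,0],[0,0,0],[0,0,0],[0,0,0]], hand=[30,30,30,30,30,30,30,30,30])

```text
t: 11.5
tcp_pos: [0.593, -0.1439, 0.1604]
tool_rot: [-0.338, 0.941, 0.0, -0.0]
force: [-0.6, 0.2, -0.4]
finger_gap: 0.532
```

```bash
python3 -c "
from h import *
plan([.593,-.1445,.165],219.5)
a=save('scene','s2');b=save('top','t2')
save(0,'c2',np.hstack([cv2.resize(a[270:430,140:300],(390,390)),cv2.resize(b[140:300,350:510],(390,390))]))"
```

```text
t 11.5 tcp [ 593.  -143.9  160.4] yaw -140.5 q6 -153.6 gap 0.532
F [-0.55  0.17 -0.43] M [-0.024  0.021 -0.002]
rot tool [ 0.05 -0.01  0.01] lin now [ 0.4 -0.5 -4.6] lin after rot [ 0.4 -0.5 -4.6]
```

View pics/c2.png

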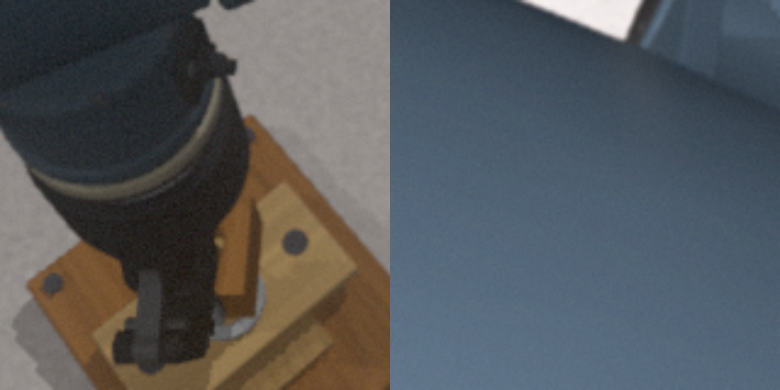

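The nut is over the stud (scene crop 238,255), and the arm hides the top view. I'll lower it slowly and watch the force.

>>> drive_tool(linear=[[0.4,-0.5,3],[0,0,3],[0,0,3],[0,0,3],[0,0,0]], rot=[[0,0,0],[0,0,0],[0,0,0],[0,0,0],[0,0,0]], hand=[30,30,30,30,30])

```text
t: 12.02
tcp_pos: [0.5939, -0.145, 0.1489]
tool_rot: [-0.338, 0.941, -0.001, 0.001]
force: [0.4, -0.6, -1.2]
finger_gap: 0.533
```

>>> drive_tool(linear=[[0,0,2],[0,0,2],[0,0,2],[0,0,0]], rot=[[0,0,0],[0,0,0],[0,0,0],[0,0,0]], hand=[30,30,30,30])

```text
t: 12.35
tcp_pos: [0.5938, -0.145, 0.1421]
tool_rot: [-0.338, 0.941, -0.001, 0.001]
force: [-0.6, 0.6, -1.4]
finger_gap: 0.531
```

```bash
python3 -c "
from h import *
plan([.593,-.1445,.145],219.5)"
```

```text
t 12.35 tcp [ 593.8 -145.   142.1] yaw -140.5 q6 -153.7 gap 0.531
F [-0.58  0.58 -1.44] M [ 0.024 -0.004  0.038]
rot tool [-0.12  0.07  0.01] lin now [ 0.3  0.9 -2.9] lin after rot [ 0.3  1.  -2.9]
```

>>> drive_tool(linear=[[0,0.5,1.5],[0,0,1.5],[0,0,1.5],[0,0,0]], rot=[[0,0,0],[0,0,0],[0,0,0],[0,0,0]], hand=[30,30,30,30])

```text
t: 12.68
tcp_pos: [0.5936, -0.1446, 0.1371]
tool_rot: [-0.338, 0.941, -0.001, 0.001]
force: [0.4, 0.0, -1.3]
finger_gap: 0.532
```

>>> drive_tool(linear=[[0,0,1],[0,0,1],[0,0,0]], rot=[[0,0,0],[0,0,0],[0,0,0]], hand=[30,30,30])

```text
t: 12.93
tcp_pos: [0.5937, -0.1447, 0.1349]
tool_rot: [-0.338, 0.941, -0.001, 0.001]
force: [-0.0, -0.4, -0.8]
finger_gap: 0.532
```

>>> drive_tool(linear=[[0,0,1],[0,0,1],[0,0,0]], rot=[[0,0,0],[0,0,0],[0,0,0]], hand=[30,30,30])

```text
t: 13.18
tcp_pos: [0.5937, -0.1447, 0.1328]
tool_rot: [-0.338, 0.941, -0.001, 0.001]
force: [0.4, 0.1, -0.9]
finger_gap: 0.533
```

```bash
python3 -c "
from h import *
plan([.593,-.1445,.130],219.5)"
```

```text
t 13.18 tcp [ 593.7 -144.7  132.8] yaw -140.5 q6 -153.7 gap 0.533
F [ 0.39  0.12 -0.91] M [ 0.055  0.009 -0.063]
rot tool [-0.15  0.08  0.01] lin now [0.4 0.6 2.8] lin after rot [0.4 0.6 2.8]
```

>>> drive_tool(linear=[[0,0,1],[0,0,1],[0,0,0]], rot=[[0,0,0],[0,0,0],[0,0,0]], hand=[30,30,30])

```text
t: 13.43
tcp_pos: [0.5937, -0.1447, 0.1307]
tool_rot: [-0.338, 0.941, -0.001, 0.001]
force: [-0.8, -0.8, -0.6]
finger_gap: 0.528
```

>>> drive_tool(linear=[[0,0,1],[0,0,1],[0,0,0]], rot=[[0,0,0],[0,0,0],[0,0,0]], hand=[30,30,30])

```text
t: 13.68
tcp_pos: [0.594, -0.1447, 0.1298]
tool_rot: [-0.338, 0.941, -0.001, 0.001]
force: [-1.0, 0.3, -0.6]
finger_gap: 0.531
```

```bash
python3 -c "
from h import *
plan([.593,-.1445,.130],219.5)"
```

```text
t 13.68 tcp [ 594.  -144.7  129.8] yaw -140.5 q6 -153.7 gap 0.531
F [-1.04  0.33 -0.6 ] M [ 0.002  0.123 -0.027]
rot tool [-0.19  0.1   0.02] lin now [ 0.6  0.8 -0.3] lin after rot [ 0.6  0.8 -0.2]
```

It touched the thread with the underside at about 50 mm. I'll start screwing, feeding at the pitch of 0.056 mm/deg.

>>> drive_tool(linear=[[0,0,0.3],[0,0,0.3],[0,0,0.3],[0,0,0.3],[0,0,0.3],[0,0,0]], rot=[[0,0,6],[0,0,6],[0,0,6],[0,0,6],[0,0,6],[0,0,0]], hand=[30,30,30,30,30,30])

```text
t: 14.18
tcp_pos: [0.5943, -0.145, 0.1283]
tool_rot: [-0.071, 0.998, -0.001, 0.002]
force: [-0.6, 1.5, -0.2]
finger_gap: 0.531
```

```bash
python3 -c "
from h import *
plan([.593,-.1445,.130],190)"
```

```text
t 14.18 tcp [ 594.3 -145.   128.3] yaw -171.9 q6 -122.3 gap 0.531
F [-0.61  1.46 -0.2 ] M [0.108 0.055 0.019]
rot tool [-0.17  0.25 -1.9 ] lin now [ 1.2  0.7 -1.7] lin after rot [ 1.2  0.7 -1.7]
```

>>> drive_tool(linear=[[0,0,0.35],[0,0,0.35],[0,0,0.35],[0,0,0.35],[0,0,0.35],[0,0,0.35],[0,0,0.35],[0,0,0]], rot=[[0,0,6],[0,0,6],[0,0,6],[0,0,6],[0,0,6],[0,0,6],[0,0,6],[0,0,0]], hand=[30,30,30,30,30,30,30,30])

```text
t: 14.85
tcp_pos: [0.5946, -0.1453, 0.1258]
tool_rot: [0.297, 0.955, -0.001, 0.003]
force: [0.3, -0.3, -1.0]
finger_gap: 0.531
```

```bash
python3 -c "
from h import *
plan([.593,-.1445,.130],190)"
```

```text
t 14.85 tcp [ 594.6 -145.3  125.8] yaw 145.4 q6 -79.6 gap 0.531
F [ 0.34 -0.33 -1.05] M [ 0.111 -0.019  0.017]
rot tool [ -0.1    0.36 -44.59] lin now [ 1.7 -0.2 -4.2] lin after rot [ 1.4  1.1 -4.2]
```

>>> drive_tool(linear=[[0,0,0.33],[0,0,0.33],[0,0,0.33]], rot=[[0,0,6],[0,0,6],[0,0,6]], hand=[30,30,30])

```text
t: 15.1
tcp_pos: [0.5948, -0.1454, 0.1249]
tool_rot: [0.441, 0.897, -0.0, 0.004]
force: [0.3, -1.4, -0.8]
finger_gap: 0.531
```

```bash
python3 -c "
from h import *
plan([.593,-.1445,.130],90)"
```

```text
t 15.1 tcp [ 594.8 -145.4  124.9] yaw 127.6 q6 -61.7 gap 0.531
F [ 0.31 -1.38 -0.82] M [-0.094  0.038  0.005]
rot tool [ 0.28  0.31 37.61] lin now [ 1.8 -0.8 -5.1] lin after rot [ 0.9 -1.8 -5.1]
```

>>> drive_tool(linear=[[0,0,0.33],[0,0,0.33],[0,0,0.33]], rot=[[0,0,6],[0,0,6],[0,0,6]], hand=[30,30,30])

```text
t: 15.35
tcp_pos: [0.5948, -0.1458, 0.1238]
tool_rot: [0.576, 0.817, 0.0, 0.004]
force: [-0.2, 0.1, -0.4]
finger_gap: 0.533
```

```bash
python3 -c "
from h import *
plan([.593,-.1445,.130],90)"
```

```text
t 15.35 tcp [ 594.8 -145.8  123.8] yaw 109.6 q6 -43.7 gap 0.533
F [-0.21  0.09 -0.43] M [-0.008  0.106  0.003]
rot tool [ 0.31  0.3  19.61] lin now [ 1.8 -1.2 -6.2] lin after rot [ 1.3 -1.8 -6.2]
```

>>> drive_tool(linear=[[0,0,0.33],[0,0,0.33],[0,0,0.33]], rot=[[0,0,6],[0,0,6],[0,0,6]], hand=[30,30,30])

```text
t: 15.6
tcp_pos: [0.5947, -0.1462, 0.1229]
tool_rot: [0.697, 0.717, 0.0, 0.004]
force: [-0.7, -0.4, -0.1]
finger_gap: 0.537
```

```bash
python3 -c "
from h import *
plan([.593,-.1445,.130],90)"
```

```text
t 15.6 tcp [ 594.7 -146.2  122.9] yaw 91.6 q6 -25.7 gap 0.537
F [-0.68 -0.42 -0.11] M [-0.048  0.165  0.017]
rot tool [0.34 0.29 1.61] lin now [ 1.7 -1.6 -7.1] lin after rot [ 1.7 -1.7 -7.1]
```

>>> drive_tool(linear=[[0,0,0.33],[0,0,0.33]], rot=[[0,0,6],[0,0,6]], hand=[30,30])

```text
t: 15.77
tcp_pos: [0.5945, -0.1463, 0.1222]
tool_rot: [0.768, 0.64, 0.001, 0.004]
force: [-0.3, -0.6, -0.2]
finger_gap: 0.533
```

```bash
python3 -c "
from h import *
plan([.593,-.1445,.130],90)"
```

```text
t 15.77 tcp [ 594.5 -146.3  122.2] yaw 79.6 q6 -13.7 gap 0.533
F [-0.26 -0.58 -0.22] M [-0.042  0.086  0.003]
rot tool [  0.35   0.26 -10.4 ] lin now [ 1.5 -1.7 -7.9] lin after rot [ 1.8 -1.5 -7.8]
```

>>> drive_tool(linear=[[0,0,0.33],[0,0,0.33]], rot=[[0,0,6],[0,0,6]], hand=[30,30])

```text
t: 15.93
tcp_pos: [0.5943, -0.1465, 0.1215]
tool_rot: [0.831, 0.556, 0.001, 0.004]
force: [-1.6, -0.4, -0.5]
finger_gap: 0.531
```

```bash
python3 -c "
from h import *
plan([.593,-.1445,.130],90)"
```

```text
t 15.93 tcp [ 594.3 -146.5  121.5] yaw 67.6 q6 -1.7 gap 0.531
F [-1.61 -0.39 -0.49] M [-0.006  0.109  0.03 ]
rot tool [  0.35   0.25 -22.4 ] lin now [ 1.3 -1.9 -8.5] lin after rot [ 2.  -1.3 -8.5]
```

>>> drive_tool(linear=[[0,0,0.33],[0,0,0.33]], rot=[[0,0,6],[0,0,6]], hand=[30,30])

```text
t: 16.1
tcp_pos: [0.5941, -0.1466, 0.1208]
tool_rot: [0.885, 0.466, 0.001, 0.004]
force: [-0.8, -0.5, 0.3]
finger_gap: 0.534
```

```bash
python3 -c "
from h import *
plan([.593,-.1445,.130],90)"
```

```text
t 16.1 tcp [ 594.1 -146.6  120.8] yaw 55.6 q6 10.3 gap 0.534
F [-0.8  -0.49  0.32] M [-0.055  0.086 -0.033]
rot tool [  0.35   0.23 -34.4 ] lin now [ 1.1 -2.  -9.2] lin after rot [ 2.1 -1.1 -9.2]
```

>>> drive_tool(linear=[[0,0,0.33],[0,0,0.33]], rot=[[0,0,6],[0,0,6]], hand=[30,30])

```text
t: 16.27
tcp_pos: [0.5939, -0.1467, 0.1202]
tool_rot: [0.928, 0.371, 0.001, 0.003]
force: [-0.1, -0.3, 0.5]
finger_gap: 0.534
```

```bash
python3 -c "
from h import *
plan([.593,-.1445,.130],90)"
```

```text
t 16.27 tcp [ 593.9 -146.7  120.2] yaw 43.6 q6 22.4 gap 0.534
F [-0.13 -0.27  0.55] M [0.018 0.018 0.058]
rot tool [  0.35   0.22 -46.4 ] lin now [ 0.9 -2.1 -9.8] lin after rot [ 2.2 -0.9 -9.8]
```

>>> drive_tool(linear=[[0,0,0.33],[0,0,0.33]], rot=[[0,0,6],[0,0,6]], hand=[30,30])

```text
t: 16.43
tcp_pos: [0.5936, -0.1467, 0.1197]
tool_rot: [0.962, 0.272, 0.001, 0.003]
force: [-1.0, -0.9, 4.7]
finger_gap: 0.534
```

```bash
python3 -c "
from h import *
plan([.593,-.1445,.130],90)"
```

```text
t 16.43 tcp [ 593.6 -146.7  119.7] yaw 31.6 q6 34.4 gap 0.534
F [-1.03 -0.89  4.72] M [0.075 0.293 0.019]
rot tool [  0.34   0.22 -58.4 ] lin now [  0.7  -2.1 -10.3] lin after rot [  2.2  -0.6 -10.3]
```

>>> drive_tool(linear=[[0,0,0.33]], rot=[[0,0,6]], hand=[30])

```text
t: 16.52
tcp_pos: [0.5934, -0.1467, 0.1197]
tool_rot: [0.975, 0.222, 0.001, 0.003]
force: [-0.8, 0.4, 2.9]
finger_gap: 0.528
```

```bash
python3 -c "
from h import *
plan([.593,-.1445,.130],90)"
```

```text
t 16.52 tcp [ 593.4 -146.7  119.7] yaw 25.6 q6 40.4 gap 0.528
F [-0.8   0.43  2.94] M [0.165 0.252 0.044]
rot tool [  0.31   0.22 -64.39] lin now [  0.6  -2.1 -10.3] lin after rot [  2.2  -0.4 -10.3]
```

It touched the washer at TCP z = 119.7, yaw about 37°. Next is the play, then the moment should rise. I'll take it in small steps and read the moment each time.

>>> drive_tool(linear=[[0,0,0],[0,0,0],[0,0,0]], rot=[[0,0,6],[0,0,6],[0,0,6]], hand=[30,30,30])

```text
t: 16.77
tcp_pos: [0.593, -0.1465, 0.1198]
tool_rot: [0.998, 0.066, 0.001, 0.003]
force: [-0.3, 0.4, -1.2]
finger_gap: 0.533
```

```bash
python3 -c "
from h import *
plan([.593,-.1445,.130],0)"
```

```text
t 16.77 tcp [ 593.  -146.5  119.8] yaw 7.6 q6 58.4 gap 0.533
F [-0.32  0.36 -1.15] M [ 0.075 -0.026  0.003]
rot tool [ 0.32 -0.09  7.58] lin now [  0.2  -1.9 -10.2] lin after rot [ -0.   -2.  -10.2]
```

>>> drive_tool(linear=[[0,0,0],[0,0,0.1]], rot=[[0,0,6],[0,0,6]], hand=[30,30])

```text
t: 16.93
tcp_pos: [0.5929, -0.1457, 0.1196]
tool_rot: [0.999, -0.039, 0.001, 0.002]
force: [0.5, 1.9, -0.6]
finger_gap: 0.532
```

```bash
python3 -c "
from h import *
plan([.593,-.1445,.130],0)"
```

```text
t 16.93 tcp [ 592.9 -145.7  119.6] yaw -4.5 q6 70.4 gap 0.532
F [ 0.48  1.9  -0.59] M [ 0.502 -0.07   0.026]
rot tool [ 0.21 -0.09 -4.46] lin now [  0.   -1.2 -10.4] lin after rot [  0.1  -1.2 -10.4]
```

>>> drive_tool(linear=[[0,0,0.2]], rot=[[0,0,6]], hand=[30])

```text
t: 17.02
tcp_pos: [0.593, -0.1452, 0.1194]
tool_rot: [0.996, -0.091, 0.001, 0.001]
force: [0.6, 2.6, 1.0]
finger_gap: 0.534
```

```bash
python3 -c "
from h import *
plan([.593,-.1445,.130],0)"
```

```text
t 17.02 tcp [ 593.  -145.2  119.4] yaw -10.5 q6 76.4 gap 0.534
F [0.63 2.57 0.96] M [ 0.361 -0.05   0.012]
rot tool [  0.15  -0.1  -10.47] lin now [ -0.1  -0.6 -10.6] lin after rot [  0.   -0.7 -10.6]
```

>>> drive_tool(linear=[[0,0,0.2]], rot=[[0,0,6]], hand=[30])

```text
t: 17.1
tcp_pos: [0.5932, -0.1447, 0.1193]
tool_rot: [0.99, -0.143, 0.001, 0.001]
force: [0.2, 0.6, 0.6]
finger_gap: 0.534
```

```bash
python3 -c "
from h import *
plan([.593,-.1445,.130],0)"
```

```text
t 17.1 tcp [ 593.2 -144.7  119.3] yaw -16.5 q6 82.4 gap 0.534
F [0.21 0.6  0.65] M [ 0.22  -0.002  0.083]
rot tool [  0.11  -0.12 -16.47] lin now [ -0.2  -0.2 -10.7] lin after rot [ -0.2  -0.2 -10.7]
```

>>> drive_tool(linear=[[0,0,0.2]], rot=[[0,0,6]], hand=[30])

```text
t: 17.18
tcp_pos: [0.5933, -0.1445, 0.1192]
tool_rot: [0.981, -0.195, 0.001, 0.001]
force: [0.1, -0.1, -2.2]
finger_gap: 0.533
```

```bash
python3 -c "
from h import *
plan([.593,-.1445,.130],0)"
```

```text
t 17.18 tcp [ 593.3 -144.5  119.2] yaw -22.4 q6 88.4 gap 0.533
F [ 0.13 -0.11 -2.17] M [-0.005  0.016  0.188]
rot tool [  0.1   -0.14 -22.44] lin now [ -0.2   0.1 -10.8] lin after rot [ -0.3  -0.  -10.8]
```

>>> drive_tool(linear=[[0,0,0.33],[0,0,0.33]], rot=[[0,0,6],[0,0,6]], hand=[30,30])

```text
t: 17.35
tcp_pos: [0.5938, -0.1444, 0.1185]
tool_rot: [0.955, -0.295, 0.002, 0.001]
force: [-0.6, -0.6, 0.4]
finger_gap: 0.533
```

```bash
python3 -c "
from h import *
plan([.593,-.1445,.130],0)"
```

```text
t 17.35 tcp [ 593.8 -144.4  118.5] yaw -34.4 q6 100.3 gap 0.533
F [-0.56 -0.59  0.44] M [0.054 0.031 0.16 ]
rot tool [  0.1   -0.22 -34.35] lin now [ -0.6   0.5 -11.5] lin after rot [ -0.8   0.1 -11.5]
```

>>> drive_tool(linear=[[0,0,0.33]], rot=[[0,0,6]], hand=[30])

```text
t: 17.43
tcp_pos: [0.5939, -0.1445, 0.1183]
tool_rot: [0.939, -0.344, 0.002, 0.001]
force: [-1.0, -0.3, 1.1]
finger_gap: 0.532
```

```bash
python3 -c "
from h import *
plan([.593,-.1445,.130],0)"
```

```text
t 17.43 tcp [ 593.9 -144.5  118.3] yaw -40.3 q6 106.3 gap 0.532
F [-1.01 -0.33  1.06] M [-0.011  0.276  0.163]
rot tool [  0.11  -0.23 -40.3 ] lin now [ -0.6   0.6 -11.7] lin after rot [ -0.9   0.  -11.7]
```

>>> drive_tool(linear=[[0,0,0.28],[0,0,0.28]], rot=[[0,0,5],[0,0,5]], hand=[30,30])

```text
t: 17.6
tcp_pos: [0.5939, -0.1443, 0.1178]
tool_rot: [0.906, -0.424, 0.002, 0.001]
force: [1.0, 1.3, -1.5]
finger_gap: 0.534
```

```bash
python3 -c "
from h import *
plan([.593,-.1445,.130],0)"
```

```text
t 17.6 tcp [ 593.9 -144.3  117.8] yaw -50.1 q6 116.1 gap 0.534
F [ 1.02  1.32 -1.48] M [ 0.324 -0.121  0.288]
rot tool [  0.11  -0.23 -50.11] lin now [ -0.4   0.8 -12.2] lin after rot [ -0.9   0.2 -12.2]
```

>>> drive_tool(linear=[[0,0,0],[0,0,0],[0,0,0]], rot=[[0,0,0],[0,0,0],[0,0,0]], hand=[30,30,30])

```text
t: 17.85
tcp_pos: [0.5939, -0.1444, 0.1177]
tool_rot: [0.908, -0.419, 0.002, 0.001]
force: [-0.0, -0.8, -0.1]
finger_gap: 0.528
```

```bash
python3 -c "
from h import *
plan([.593,-.1445,.130],0)"
```

```text
t 17.85 tcp [ 593.9 -144.4  117.7] yaw -49.5 q6 115.5 gap 0.528
F [-0.   -0.83 -0.13] M [ 0.164  0.006 -0.065]
rot tool [  0.09  -0.21 -49.51] lin now [ -0.4   0.8 -12.3] lin after rot [ -0.9   0.1 -12.3]
```

The moment is about 0.2–0.29 N m and the plate has sunk about 1.7 mm, so the clamp force is roughly 14–18 N. I'll let go and retreat straight up.

>>> drive_tool(linear=[[0,0,0],[0,0,0],[0,0,0],[0,0,0],[0,0,0],[0,0,0],[0,0,0],[0,0,0],[0,0,-10],[0,0,-20],[0,0,-30],[0,0,-30],[0,0,-30],[0,0,-30],[0,0,0],[0,0,0]], rot=[[0,0,0],[0,0,0],[0,0,0],[0,0,0],[0,0,0],[0,0,0],[0,0,0],[0,0,0],[0,0,0],[0,0,0],[0,0,0],[0,0,0],[0,0,0],[0,0,0],[0,0,0],[0,0,0]], hand=[85,85,85,85,85,85,85,85,85,85,85,85,85,85,85,85])

```text
t: 19.18
tcp_pos: [0.593, -0.1437, 0.2779]
tool_rot: [0.91, -0.414, 0.001, 0.001]
force: [-0.0, 0.4, -0.1]
finger_gap: 0.998
```

>>> drive_tool(linear=[[0,0,-10],[0,0,0],[0,0,0]], rot=[[0,0,0],[0,0,0],[0,0,0]], hand=[85,85,85])

```text
t: 19.43
tcp_pos: [0.5922, -0.1433, 0.2888]
tool_rot: [0.91, -0.414, 0.001, 0.001]
force: [-0.2, 0.4, -0.6]
finger_gap: 0.995
```

```bash
python3 -c "
from h import *
plan([.593,-.1445,.130],0)
a=save('scene','s3'); b=save('top','t3')
t=cv2.resize(a[330:450,160:320],(640,480),interpolation=cv2.INTER_CUBIC)
save(0,'c3',t)
for l in ('nut','nut_top','stud_top'): print(l,[(np.round(d['at'],1),round(d['score'],2)) for d in cams.spot_point(l,'scene')[:2]])
print(proj('scene',[[.593,-.1445,z] for z in (.038,.078,.104)]))"
```

```text
t 19.43 tcp [ 592.2 -143.3  288.8] yaw -48.9 q6 114.9 gap 0.995
F [-0.16  0.4  -0.55] M [ 0.018  0.018 -0.066]
rot tool [  0.11  -0.13 -48.94] lin now [1.000e+00 1.000e-01 1.588e+02] lin after rot [  0.8   1.2 158.8]
nut [(array([231. , 395.8]), 0.84)]
nut_top [(array([226.9, 381.4]), 0.57)]
stud_top [(array([224.3, 374.9]), 0.75)]
[[231.88936609 390.79119194]
 [226.58938488 381.33846587]
 [222.79613213 374.57911748]]
```

View pics/c3.png

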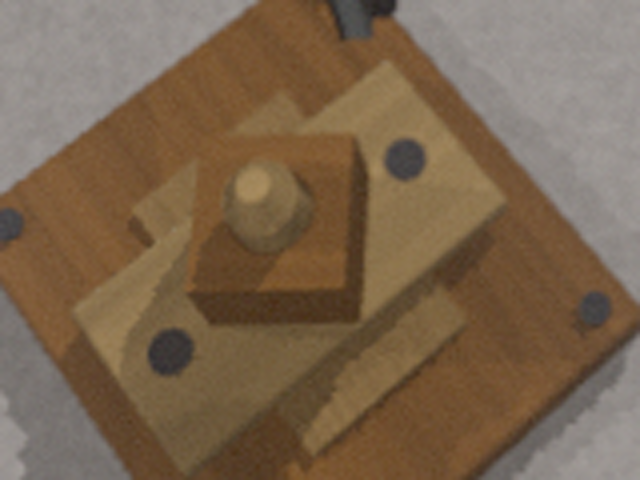

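The nut sits level on the washer with the stud projecting (crop 253,187). I'll check its yaw against the tool's yaw at release (-49.5°) before handing in.

```bash
python3 -c "
from h import *
C=np.array([at_z('scene',(160+u/4,330+v/4),.078) for u,v in((212,133),(355,137),(357,290),(190,292))])
print(C.mean(0).round(4),[(np.degrees(np.arctan2(*(C[i]-C[i-1])[1::-1]))%90).round(1) for i in range(4)], 'expect 40.5')"
```

```text
[ 0.5971 -0.1434  0.078 ] [np.float64(38.8), np.float64(37.6), np.float64(44.9), np.float64(39.9)] expect 40.5
```

```bash
python3 -c "
from h import *
print(order.sign_off())"
```

```text
the job is handed in; nothing more can be done
None
```

The nut is on the stud, right way up and screwed down onto the sprung plate. I let go, moved the gripper clear and handed the job in at about 19.5 s. The hand-in reports no verdict.

- **Contact:** it touched the washer after about 182° of turning. After the play it began to clamp at a tool yaw of about -10 to -15°, and I turned about 35–40° further.
- **Clamp force:** I estimate 13–19 N, against the required 7–23 N. The sink of about 1.7 mm suggests about 13.5 N. The last moving moment reading, 0.29 N m with roughly ±0.03–0.06 of noise, suggests about 19 N. The two disagree somewhat, but both are in range.
- **Position:** the last picture shows the nut level, with the stud through it. Its yaw in the picture averages about 40°, against 40.5° expected, so it did not slip in the grip. My rough picked corners put its centre about 4 mm from the stud axis. The network's nut-top point is within half a pixel of my fitted axis, and the pilot leaves only about 1 mm of clearance, so I put that down to picking error.
- **Other things on the table:** the gripper was well above them on the way across, but I did not measure their positions again afterwards.

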